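# Fasten a bearing cover evenly, crisscross in two passes

### The job

Fasten the round bearing cover down evenly by pushing in its four green-headed push-lock fasteners crisscross, in two passes. Start each pass with any one, take its diagonal opposite next, then the other diagonal pair: on the first pass push each only half-way, until the yellow half of its stem has just gone into the collar; when all four are half in, go round crisscross again and push each fully home, its head down on the collar.

Things in the scene. Friction and masses are not known exactly. Their poses are not given: they have to be found in the camera images.
- head_1 (a point): Centre of the flat top of fastener 1; fastener 3 is diagonally opposite. Each has a green round head 32 mm across, 8 mm thick, on an upright 12 mm stem, upper half steel, lower half yellow. They stand on a fixed round grey and aluminium cover 158 mm across, at the corners of an 81 mm square, numbered round the circle. Head top at the start: 76 to 78 mm above the worktop.
- head_2 (a point): Centre of the flat top of fastener 2; fastener 4 is diagonally opposite. All four are alike. This point is 76 to 78 mm above the worktop at the start (78 mm: fully out), about 63 mm when half in (yellow just hidden) and 48 mm when home on its dark steel collar (30 mm travel, hard stop).
- head_3 (a point): Centre of the flat top of fastener 3; fastener 1 is diagonally opposite. All four are alike: each slides straight down against 6 to 8 N of friction, has no spring and stays where it is left; shut fingers pressing on its head from above move it.
- head_4 (a point): Centre of the flat top of fastener 4; fastener 2 is diagonally opposite. All four are alike. Head tops: 76 to 78 mm above the worktop at the start, about 63 mm half in, 48 mm home. Nothing else on the cover is higher than 44 mm.

How it is judged:
By the outcome, as a careful person would: the job done as asked, in the order asked, and still so for the second after the job is handed in, with the robot touching nothing.
It also fails if it takes over 64 s, if anything falls off the work surface, if the arm or the gripper's body presses on something with over 40 N, if the wrist force passes 120 N, or if a joint passes its speed limit or range.

### The arm

A 6-joint arm with a two-finger parallel gripper is mounted at the origin on a cart in front of the work surface, level with it; the furniture and walls round the work are solid. World frame = base frame: x ahead of the robot, y to its left, z up, the work surface at z = 0. Lengths are in m, angles in degrees, forces in N, time in s.
With the tool pointing down it reaches from about 0.35 to 0.875 m from the base axis. Payload 4.2 kg.
Tool frame: the origin (TCP) lies at the very end of the fingers, on their centre line; the grasp point (between the pads) lies 19 mm behind it; z points along the fingers, y is the line along which they close (so a half turn about z gives the same grasp; the last joint's range is limited). The gripper opens to 87 mm and grips with 3 to 60 N. Pads are 19 mm wide; open, the fingers measure 117 mm over their backs; the gripper's body (75 mm by 190 mm) begins 51 mm behind the grasp point.
Start: joints at [-54.339, 22.042, 0.453, 0, -68.411, -14.817], TCP at [0.222, -0.584, 0.223] pointing down, gripper open.
Joint ranges: [-179.83, 179.83], [-69.29, 118.12], [-61.27, 80.66], [-181.25, 117.63], [-171.15, -9.14], [-177.46, 177.46]. Speed limits (degrees/s): [159.86, 159.86, 180, 180, 180, 180].

### API

Orientations are given as a 3x3 rotation matrix whose columns are the frame's x, y, z axes.
In Python, from station import sense, cams, r gives the robot as it stands. The module is installed in compiled form; this text tells all that it offers.
- The arm moves only by the tool step_arm, never from a script. Its argument "targets" is text: rows parted by semicolons, each of 4 numbers parted by spaces: the shift along the tool's x, y, z in cm, then the turn about the tool's z in degrees. In form: x y z turn; .... A call has 1 to 12 rows; each row shifts and turns the commanded pose from where the row before left it, along the tool's axes as they then stand; what a row does not reach is not made up. A row lasts 1/12 s, in which the tool goes at most 41.7 mm and 7.16 degrees, less where a joint would pass 70% of its speed; a pose out of reach is approached as far as the arm can. A call with a gripper value outside its range is refused whole. "claw" is the finger opening in cm, from 0 to 8.7, set as the call begins (left out, the last holds). The fingers move at their own pace and stop on an object; the grip force is fixed at half the most. Time passes only in rows, so rows that do not move let the fingers close. It gives the time, the measured TCP pose, the force, the opening and the grip force at its end, in the units of the state.
- sense(): the state, without advancing time (a new reading comes with each control period).
- cams.capture(name): name is "scene" or "top" or "wrist"; returns a dict with "frame" (480x640x3 uint8, blue, green, red), "vertical_fov" (degrees; the focal length in pixels is half the picture's height over the tangent of half this angle, whatever the lens; pixels are square), "cx", "cy" (the principal point, pixels), "dist_coeffs" ([k1, k2, p1, p2, k3] as OpenCV has them; the pictures are not rectified), "eye" and "rotation" of the camera in the world; the wrist camera has in their place "tool_from_camera" (4x4, takes a point from camera to tool coordinates, whose origin is the TCP and whose axes are the flange's). Camera axes: x right, y down, z forward; pixel columns grow to the right and rows downward; lengths in m; the calibration is good to about 2 mm. A picture is of the moment at which its call begins: read the wrist's pose just before it. There is no depth.
- r.finish_job(): hands the job in; it is judged then, once.
The state is a dict: "time_s": time; "joints": joint angles; "joint_velocities": joint speeds; "effort": joint torques, N m; "tcp_pos": TCP position; "ee_rot": TCP orientation; "wrist_force": force on the tool from outside, world axes, zero at the start; "moment": the same for the moment, N m; "gripper_width": opening from 0.0 (shut) to 1.0 (fully open); "gripper_force": force on a finger pad.
Only numpy, scipy, OpenCV 4.12 (cv2) and the standard library are available. Lean on these libraries where they do the work, as an engineer would, in place of code of your own. Each camera call takes 0.05 s, during which the arm holds its last target. There are 200 camera calls.

## Working session

There is one attempt and no reset: what is moved stays moved. The work goes in short steps, Python scripts to look and compute and a tool call to move; the robot and the scene stay as the last step left them, time stands still between calls to the robot, and variables do not carry over. Pictures are saved under pics/ and viewed, at most 10 in all, crops included, and the job is handed in when it is done.

Besides the shell and the picture viewer there is one more tool, called after "Emit:" by a JSON object that holds its "name" and its "arguments". step_arm: Moves the arm, as the interface text tells. Its arguments: {"type":"object","properties":{"targets":{"type":"string"},"claw":{"type":"number"}},"required":["targets"]}

```bash
mkdir -p pics
cat > h.py <<'E'
import numpy as np, cv2
from station import sense, cams, r
def cap(name):
    s=sense(); c=cams.capture(name)
    f=240/np.tan(np.radians(c["vertical_fov"]/2))
    c["K"]=np.array([[f,0,c["cx"]],[0,f,c["cy"]],[0,0,1.]]); c["D"]=np.array(c["dist_coeffs"],float)
    if name=="wrist":
        T=np.array(c["tool_from_camera"]); R=np.array(s["ee_rot"])
        c["eye"]=R@T[:3,3]+np.array(s["tcp_pos"]); c["rotation"]=R@T[:3,:3]
    return c,s
def ray(c,px,z):
    p=cv2.undistortPoints(np.array(px,float).reshape(-1,1,2),c["K"],c["D"]).reshape(-1,2)
    d=np.c_[p,np.ones(len(p))]@np.array(c["rotation"]).T; e=np.array(c["eye"])
    return e+d*((z-e[2])/d[:,2])[:,None]
def greens(c,amin=60):
    h=cv2.cvtColor(c["frame"],cv2.COLOR_BGR2HSV)
    m=cv2.inRange(h,(40,80,40),(85,255,255))
    n,_,st,ce=cv2.connectedComponentsWithStats(m)
    return [(ce[i],st[i]) for i in range(1,n) if st[i][4]>amin]
E
python3 - <<'E'
from h import *
s=sense();print(s["tcp_pos"],s["ee_rot"],s["time_s"],s["wrist_force"])
for n in("scene","top"):
    c,_=cap(n);cv2.imwrite(f"pics/{n}.png",c["frame"])
    print(n,c["eye"])
    for ce,st in greens(c): print(ce.round(1),st,ray(c,ce,.076).round(4))
E
```

```text
[ 0.22219339 -0.58352287  0.22145414] [[-9.34609197e-01 -3.55675213e-01 -8.90142683e-04]
 [-3.55676308e-01  9.34607022e-01  2.01930836e-03]
 [ 1.13715673e-04  2.20386683e-03 -9.99997565e-01]] 0.0 [-0.2309008   0.35654757 -1.15021414]
scene [0.14987273 0.52000409 0.70650078]
[312.3 237.5] [304 231  18  15 212] [[0.6247 0.0257 0.076 ]]
[357.4 243.5] [349 237  18  15 208] [[ 0.5583 -0.0191  0.076 ]]
[303.5 269.4] [294 262  19  16 238] [[0.5802 0.0917 0.076 ]]
[351.7 276.1] [343 268  19  17 251] [[0.5138 0.0466 0.076 ]]
top [0.44783417 0.04442468 0.966209  ]
[334.  211.3] [326 203  17  18 231] [[0.6301 0.0203 0.076 ]]
[296.1 236.2] [288 228  17  17 224] [[0.5848 0.0867 0.076 ]]
[359.6 249. ] [352 241  17  17 231] [[ 0.5633 -0.025   0.076 ]]
[321.4 274.2] [313 266  18  17 235] [[0.5184 0.0415 0.076 ]]
```

View pics/top.png

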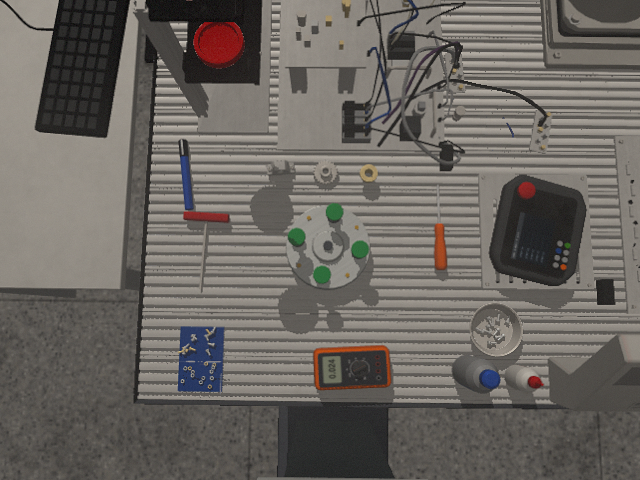

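View pics/scene.png

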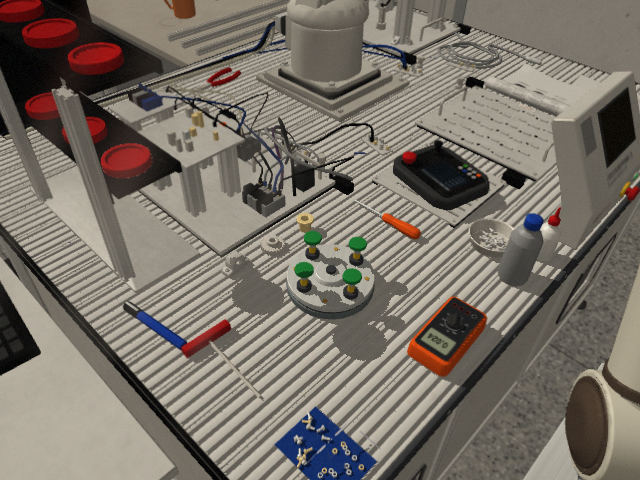

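The top view shows the cover at about (328,247), with green heads at (334,211), (296,236), (360,249) and (321,274). The scene view confirms that all four are standing out with yellow stems. There are bottles and a monitor near the start path, so I'll lift first.

Emit:
{"name": "step_arm", "arguments": {"targets": "0 0 -2 0;0 0 -2 0;0 0 -2 0;0 0 -2 0;0 0 -2 0;0 0 -2 0;0 0 -2 0;0 0 -2 0;0 0 -2 0;0 0 -2 0;0 0 -2 0;0 0 -2 0", "claw": 0}}

```text
time_s: 1.1
tcp_pos: [0.2224, -0.5838, 0.463]
ee_rot: [[-0.935, -0.356, -0.0], [-0.356, 0.935, 0.001], [-0.0, 0.001, -1.0]]
wrist_force: [-0.0, -0.1, 0.7]
gripper_width: 0.173
gripper_force: 0.0
```

Emit:
{"name": "step_arm", "arguments": {"targets": "-2.28 1.88 0 0;-2.28 1.88 0 0;-2.28 1.88 0 0;-2.28 1.88 0 0;-2.28 1.88 0 0;-2.28 1.88 0 0;-2.28 1.88 0 0;-2.28 1.88 0 0;-2.28 1.88 0 0;-2.28 1.88 0 0;-2.28 1.88 0 0;-2.28 1.88 0 0"}}

```text
time_s: 2.1
tcp_pos: [0.3981, -0.2744, 0.4622]
ee_rot: [[-0.935, -0.356, -0.0], [-0.356, 0.935, 0.0], [0.0, 0.001, -1.0]]
wrist_force: [1.6, 0.4, 0.2]
gripper_width: 0.008
gripper_force: 0.0
```

Emit:
{"name": "step_arm", "arguments": {"targets": "-2.28 1.88 0 0;-2.28 1.88 0 0;-2.28 1.88 0 0;-2.28 1.88 0 0;-2.28 1.88 0 0;-2.28 1.88 0 0;-2.28 1.88 0 0;-2.28 1.88 0 0;-2.28 1.88 0 0;-2.28 1.88 0 0;-2.28 1.88 0 0;-2.28 1.88 0 0"}}

```text
time_s: 3.1
tcp_pos: [0.5736, 0.0337, 0.4621]
ee_rot: [[-0.934, -0.356, -0.001], [-0.356, 0.934, -0.0], [0.001, 0.0, -1.0]]
wrist_force: [-0.6, -0.5, -0.1]
gripper_width: 0.005
gripper_force: 0.0
```

Emit:
{"name": "step_arm", "arguments": {"targets": "0 0 2 0;0 0 2 0;0 0 2 0;0 0 2 0;0 0 2 0;0 0 2 0;0 0 2 0;0 0 2 0;0 0 2 0;0 0 2 0;0 0 2 0;0 0 0 0"}}

```text
time_s: 4.1
tcp_pos: [0.5704, 0.032, 0.2376]
ee_rot: [[-0.935, -0.355, -0.01], [-0.355, 0.935, -0.001], [0.01, 0.002, -1.0]]
wrist_force: [-1.0, 0.1, -1.2]
gripper_width: 0.006
gripper_force: 0.0
```

Run:
```python
from h import *
c,s=cap("wrist");cv2.imwrite("pics/w1.png",c["frame"])
print(s["tcp_pos"],s["ee_rot"],s["joints"],s["time_s"],s["wrist_force"],c["eye"])
R=np.array(s["ee_rot"])
for ce,st in greens(c,200):
    p=ray(c,ce,.077)[0]; print(ce.round(1),st,p.round(4),"tool cm",(R.T@(p-s["tcp_pos"])*100).round(2))
```

```text
[0.5703874  0.03198953 0.23755474] [[-0.93480841 -0.35501549 -0.00986108]
 [-0.3550211   0.93485747 -0.00123403]
 [ 0.0096568   0.00234731 -0.99995062]] [ 19.38600045  16.51966483  -5.45627623  -0.12981024 -68.58055277
 -88.54290478] 4.1 [-0.99370716  0.06719604 -1.22594253] [0.50725777 0.00837081 0.40037763]
[356.  165.8] [ 337  147   38   38 1123] [0.5187 0.0429 0.077 ] tool cm [ 4.29  2.82 16.1 ]
[262.3 188.2] [ 244  170   37   37 1089] [ 0.5636 -0.0232  0.077 ] tool cm [ 2.44 -4.96 16.07]
[375.3 256.2] [358 239  36  35 988] [0.5849 0.0879 0.077 ] tool cm [-3.49  4.68 16.03]
[286.5 267.2] [270 259  33  15 384] [0.6218 0.019  0.077 ] tool cm [-4.5  -3.08 16.01]
```

View pics/w1.png

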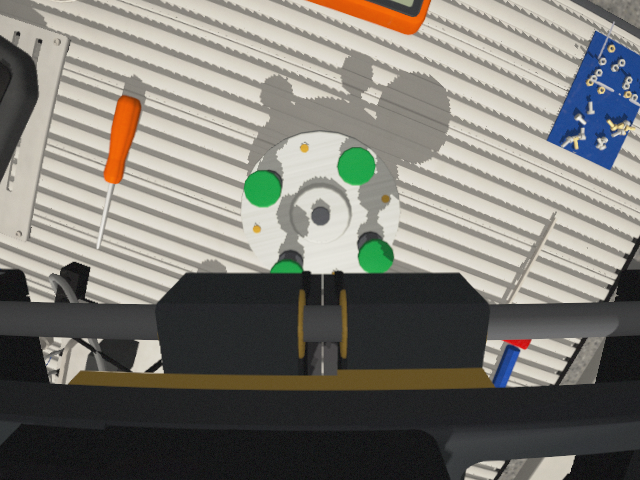

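The wrist view shows three full heads at (356,166), (262,188) and (375,256), with the fourth partly hidden behind the gripper. By parallelogram that one is at (0.630, 0.022). I'm naming the heads D(.519,.043), A(.630,.022), B(.585,.088) and C(.564,-.023). The order will be D, A, B, C.

Emit:
{"name": "step_arm", "arguments": {"targets": "1.07 0.7 0 0;1.07 0.7 0 0;1.07 0.7 0 0;1.07 0.7 0 0;0 0 2 0;0 0 2 0;0 0 2 0;0 0 2 0;0 0 2 0;0 0 2 0;0 0 1 0;0 0 0 0", "claw": 0}}

```text
time_s: 5.15
tcp_pos: [0.5227, 0.043, 0.1115]
ee_rot: [[-0.935, -0.356, -0.003], [-0.356, 0.935, -0.001], [0.003, 0.0, -1.0]]
wrist_force: [-0.9, -0.0, 0.1]
gripper_width: 0.006
gripper_force: 0.0
```

Emit:
{"name": "step_arm", "arguments": {"targets": "0 0 0 0;0 0 0 0;0 0 0 0"}}

```text
time_s: 5.4
tcp_pos: [0.5244, 0.0436, 0.1142]
ee_rot: [[-0.934, -0.356, 0.003], [-0.356, 0.934, 0.001], [-0.003, -0.0, -1.0]]
wrist_force: [0.1, 0.6, 0.5]
gripper_width: 0.005
gripper_force: 0.0
```

```bash
cat >> h.py <<'E'
H=dict(D=(.5187,.0429),C=(.5636,-.0232),B=(.5849,.0879),A=(.6298,.0218))
def st():
    s=sense();R=np.array(s["ee_rot"]);p=np.array(s["tcp_pos"]);print(s["time_s"],p.round(4),R[:,2].round(4),np.round(s["wrist_force"],1))
    for k,v in H.items(): print(k,"tool cm",(R.T@(np.array([*v,.077])-p)*100).round(2))
E
python3 -c "
from h import *
st()
c,s=cap('top')
for ce,q in greens(c): print(ce.round(1),q,ray(c,ce,.077).round(4))"
```

```text
5.4 [0.5244 0.0436 0.1142] [ 3.1e-03  9.0e-04 -1.0e+00] [0.1 0.6 0.5]
D tool cm [0.57 0.14 3.71]
C tool cm [-1.27 -7.64  3.72]
B tool cm [-7.22  1.99  3.74]
A tool cm [-9.06 -5.79  3.75]
```

Emit:
{"name": "step_arm", "arguments": {"targets": "0.45 0.1 0 0;0 0 1 0;0 0 1 0;0 0 0.8 0;0 0 0.3 0;0 0 0.3 0;0 0 0.3 0;0 0 0.3 0;0 0 0.2 0;0 0 0.2 0;0 0 0.2 0;0 0 0.1 0"}}

```text
time_s: 6.45
tcp_pos: [0.5182, 0.0423, 0.0659]
ee_rot: [[-0.934, -0.356, -0.001], [-0.356, 0.934, -0.001], [0.002, -0.0, -1.0]]
wrist_force: [-2.1, 0.1, 6.4]
gripper_width: 0.01
gripper_force: 2.9
```

Emit:
{"name": "step_arm", "arguments": {"targets": "0 0 0 0;0 0 0 0;0 0 0 0;0 0 0 0"}}

```text
time_s: 6.78
tcp_pos: [0.5182, 0.0423, 0.0657]
ee_rot: [[-0.935, -0.356, -0.001], [-0.356, 0.935, -0.0], [0.001, -0.0, -1.0]]
wrist_force: [-3.5, 0.2, 5.2]
gripper_width: 0.001
gripper_force: 2.7
```

```bash
python3 -c "
from h import *
st()"
```

```text
6.7833 [0.5182 0.0423 0.0657] [-1.1e-03 -5.0e-04 -1.0e+00] [-3.5  0.2  5.2]
D tool cm [-0.06  0.03 -1.13]
C tool cm [-1.91 -7.74 -1.13]
B tool cm [-7.85  1.88 -1.14]
A tool cm [-9.7  -5.89 -1.14]
```

Emit:
{"name": "step_arm", "arguments": {"targets": "0 0 0.1 0;0 0 0.1 0;0 0 0.1 0;0 0 0 0;0 0 0 0"}}

```text
time_s: 7.2
tcp_pos: [0.5183, 0.0424, 0.0626]
ee_rot: [[-0.935, -0.356, -0.001], [-0.356, 0.935, -0.0], [0.001, -0.0, -1.0]]
wrist_force: [-3.1, -0.7, 4.6]
gripper_width: 0.002
gripper_force: 2.4
```

Emit:
{"name": "step_arm", "arguments": {"targets": "0 0 -1 0;0 0 -1.5 0;0 0 -1.5 0;0 0 0 0;-2.4 -1.5 0 0;-2.4 -1.5 0 0;-2.4 -1.5 0 0;-2.4 -1.4 0 0;0 0 0 0;0 0 0 0;0 0 0 0"}}

```text
time_s: 8.12
tcp_pos: [0.6288, 0.0216, 0.1017]
ee_rot: [[-0.935, -0.355, -0.001], [-0.355, 0.935, 0.0], [0.001, 0.001, -1.0]]
wrist_force: [-0.5, 0.4, -0.4]
gripper_width: -0.002
gripper_force: 0.0
```

Run:
```python
from h import *
st()
c,s=cap('scene');cv2.imwrite("pics/s2.png",cv2.resize(c["frame"][200:320,260:400],None,fx=5,fy=5,interpolation=cv2.INTER_CUBIC))
c,s=cap('wrist');cv2.imwrite("pics/w2.png",c["frame"])
```

```text
8.1167 [0.6288 0.0216 0.1017] [-1.2e-03  1.0e-04 -1.0e+00] [-0.5  0.4 -0.4]
D tool cm [9.53 5.9  2.49]
C tool cm [ 7.68 -1.87  2.48]
B tool cm [1.74 7.76 2.48]
A tool cm [-0.1  -0.02  2.47]
```

View pics/s2.png

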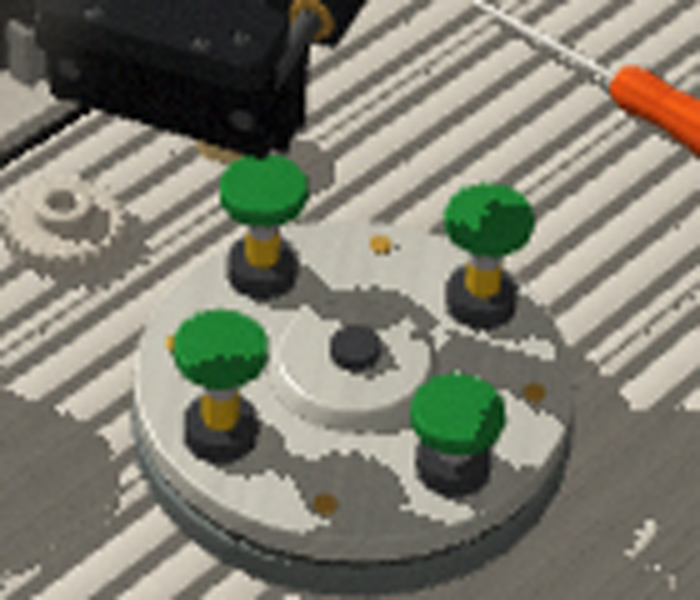

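View pics/w2.png

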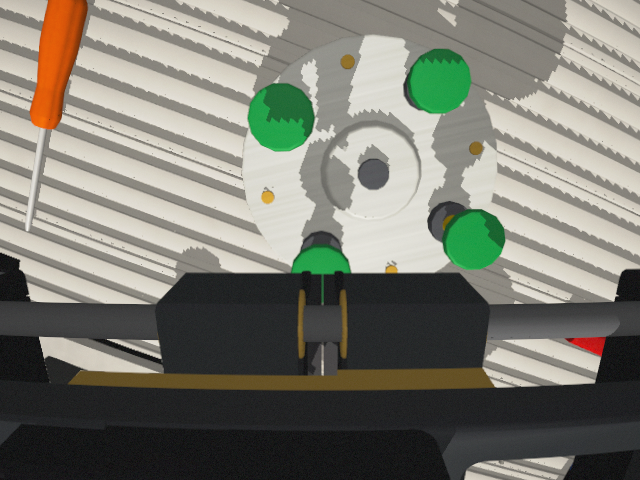

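The crop shows the near-right fastener D at (455,440) with its yellow hidden and steel showing, so it is half in. The wrist view has the fingers right over A at (322,265).

Emit:
{"name": "step_arm", "arguments": {"targets": "0 0 1.5 0;0 0 0.7 0;0 0 0.3 0;0 0 0.3 0;0 0 0.3 0;0 0 0.3 0;0 0 0.2 0;0 0 0.2 0;0 0 0.1 0;0 0 0.1 0;0 0 0 0;0 0 0 0"}}

```text
time_s: 9.22
tcp_pos: [0.6288, 0.0216, 0.0635]
ee_rot: [[-0.934, -0.356, -0.001], [-0.356, 0.934, -0.0], [0.001, -0.0, -1.0]]
wrist_force: [-3.9, 0.3, 6.3]
gripper_width: 0.008
gripper_force: 2.8
```

Emit:
{"name": "step_arm", "arguments": {"targets": "0 0 0.1 0;0 0 0 0;0 0 0 0"}}

```text
time_s: 9.47
tcp_pos: [0.6289, 0.0216, 0.0624]
ee_rot: [[-0.934, -0.356, -0.001], [-0.356, 0.934, -0.0], [0.001, -0.0, -1.0]]
wrist_force: [-2.7, 0.1, 5.2]
gripper_width: 0.008
gripper_force: 2.6
```

Emit:
{"name": "step_arm", "arguments": {"targets": "0 0 -1 0;0 0 -1.5 0;0 0 -1.5 0;0 0 0 0;0.5 2 0 0;0.5 2 0 0;0.5 2 0 0;0.3 1.8 0 0;0 0 0 0;0 0 0 0;0 0 0 0"}}

```text
time_s: 10.38
tcp_pos: [0.5853, 0.088, 0.1015]
ee_rot: [[-0.934, -0.356, 0.001], [-0.356, 0.934, 0.0], [-0.001, -0.0, -1.0]]
wrist_force: [0.8, -0.8, 0.6]
gripper_width: 0.001
gripper_force: 0.0
```

Emit:
{"name": "step_arm", "arguments": {"targets": "0 0 1.5 0;0 0 0.7 0;0 0 0.3 0;0 0 0.3 0;0 0 0.3 0;0 0 0.3 0;0 0 0.2 0;0 0 0.2 0;0 0 0.1 0;0 0 0.1 0;0 0 0 0;0 0 0 0"}}

```text
time_s: 11.38
tcp_pos: [0.5849, 0.0874, 0.0622]
ee_rot: [[-0.935, -0.355, -0.0], [-0.355, 0.935, -0.001], [0.001, -0.001, -1.0]]
wrist_force: [-1.4, -2.8, 5.0]
gripper_width: 0.005
gripper_force: 2.7
```

Now C: lift, then shift (5.94, -9.63) cm.

Emit:
{"name": "step_arm", "arguments": {"targets": "0 0 -1 0;0 0 -1.5 0;0 0 -1.5 0;0 0 0 0;1.5 -2.4 0 0;1.5 -2.4 0 0;1.5 -2.4 0 0;1.4 -2.4 0 0;0 0 0 0;0 0 0 0;0 0 0 0"}}

```text
time_s: 12.3
tcp_pos: [0.5641, -0.0226, 0.1014]
ee_rot: [[-0.935, -0.355, 0.0], [-0.355, 0.935, 0.0], [-0.0, 0.0, -1.0]]
wrist_force: [0.1, 0.2, -0.5]
gripper_width: 0.005
gripper_force: 0.0
```

Emit:
{"name": "step_arm", "arguments": {"targets": "0 0 1.5 0;0 0 0.7 0;0 0 0.3 0;0 0 0.3 0;0 0 0.3 0;0 0 0.3 0;0 0 0.2 0;0 0 0.2 0;0 0 0.1 0;0 0 0.1 0;0 0 0 0;0 0 0 0"}}

```text
time_s: 13.3
tcp_pos: [0.5637, -0.0219, 0.0621]
ee_rot: [[-0.934, -0.357, -0.0], [-0.357, 0.934, 0.0], [0.0, 0.0, -1.0]]
wrist_force: [-2.2, 1.8, 4.7]
gripper_width: 0.006
gripper_force: 2.4
```

Emit:
{"name": "step_arm", "arguments": {"targets": "0 0 -1 0;0 0 -1.5 0;0 0 -1.5 0;0 0 -2 0;0 0 -2 0;0 0 0 0"}}

```text
time_s: 13.8
tcp_pos: [0.5671, -0.0224, 0.1465]
ee_rot: [[-0.934, -0.357, 0.01], [-0.357, 0.934, 0.001], [-0.009, -0.003, -1.0]]
wrist_force: [0.5, 0.3, 1.4]
gripper_width: 0.003
gripper_force: 0.0
```

Run:
```python
from h import *
st()
c,s=cap('scene');cv2.imwrite("pics/s3.png",cv2.resize(c["frame"][200:320,260:400],None,fx=5,fy=5,interpolation=cv2.INTER_CUBIC))
```

```text
13.8 [ 0.5671 -0.0224  0.1465] [ 9.7e-03  5.0e-04 -1.0e+00] [0.5 0.3 1.4]
D tool cm [2.26 7.85 6.91]
C tool cm [0.42 0.07 6.95]
B tool cm [-5.53  9.69  6.97]
A tool cm [-7.37  1.91  7.01]
```

View pics/s3.png

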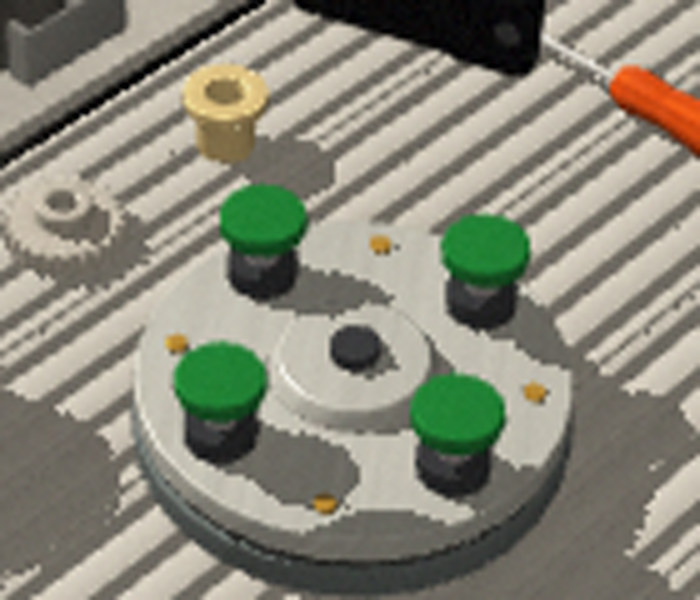

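All four are evenly half in, with no yellow stem showing and heads at (263,215), (485,250), (220,380) and (457,412). Now the second pass, starting with D.

Emit:
{"name": "step_arm", "arguments": {"targets": "0.5 2 0 0;0.5 2 0 0;0.5 2 0 0;0.4 1.7 0 0;0 0 1.5 0;0 0 1.5 0;0 0 1.5 0;0 0 1.5 0;0 0 1 0;0 0 0.2 0;0 0 0 0;0 0 0 0"}}

```text
time_s: 14.85
tcp_pos: [0.5192, 0.0426, 0.0699]
ee_rot: [[-0.934, -0.356, 0.001], [-0.356, 0.934, -0.0], [-0.001, -0.0, -1.0]]
wrist_force: [-0.1, 0.0, -0.2]
gripper_width: 0.003
gripper_force: 0.0
```

Emit:
{"name": "step_arm", "arguments": {"targets": "0 0 0.3 0;0 0 0.3 0;0 0 0.3 0;0 0 0.3 0;0 0 0.3 0;0 0 0.3 0;0 0 0.3 0;0 0 0.2 0;0 0 0 0;0 0 0 0;0 0 0 0"}}

```text
time_s: 15.77
tcp_pos: [0.5193, 0.0427, 0.0483]
ee_rot: [[-0.934, -0.357, 0.002], [-0.357, 0.934, 0.0], [-0.002, -0.001, -1.0]]
wrist_force: [-3.2, 1.2, 10.5]
gripper_width: 0.003
gripper_force: 5.5
```

Emit:
{"name": "step_arm", "arguments": {"targets": "0 0 0.1 0;0 0 0.1 0;0 0 0 0;0 0 0 0"}}

```text
time_s: 16.1
tcp_pos: [0.5194, 0.0427, 0.0482]
ee_rot: [[-0.934, -0.357, 0.002], [-0.357, 0.934, -0.0], [-0.002, -0.001, -1.0]]
wrist_force: [-6.1, 0.8, 22.6]
gripper_width: 0.005
gripper_force: 11.6
```

Emit:
{"name": "step_arm", "arguments": {"targets": "0 0 -1 0;0 0 -1.5 0;0 0 -1.5 0;0 0 0 0;-2.4 -1.5 0 0;-2.4 -1.5 0 0;-2.4 -1.5 0 0;-2.4 -1.4 0 0;0 0 0 0;0 0 0 0;0 0 1 0;0 0 0.6 0"}}

```text
time_s: 17.1
tcp_pos: [0.6278, 0.0217, 0.0671]
ee_rot: [[-0.935, -0.356, -0.002], [-0.356, 0.935, 0.0], [0.002, 0.001, -1.0]]
wrist_force: [-1.0, -0.4, -0.2]
gripper_width: 0.007
gripper_force: 0.0
```

Emit:
{"name": "step_arm", "arguments": {"targets": "0 0 0.3 0;0 0 0.3 0;0 0 0.3 0;0 0 0.3 0;0 0 0.3 0;0 0 0.3 0;0 0 0.3 0;0 0 0.2 0;0 0 0.1 0;0 0 0 0;0 0 0 0;0 0 0 0"}}

```text
time_s: 18.1
tcp_pos: [0.6282, 0.0217, 0.0483]
ee_rot: [[-0.934, -0.357, -0.001], [-0.357, 0.934, -0.001], [0.001, -0.0, -1.0]]
wrist_force: [-9.2, 1.9, 17.7]
gripper_width: 0.003
gripper_force: 9.0
```

Emit:
{"name": "step_arm", "arguments": {"targets": "0 0 -1 0;0 0 -1.5 0;0 0 -1.5 0;0 0 0 0;0.5 2 0 0;0.5 2 0 0;0.5 2 0 0;0.3 1.8 0 0;0 0 0 0;0 0 0 0;0 0 1 0;0 0 0.6 0"}}

```text
time_s: 19.1
tcp_pos: [0.5849, 0.0876, 0.0674]
ee_rot: [[-0.935, -0.355, -0.0], [-0.355, 0.935, 0.0], [0.0, 0.0, -1.0]]
wrist_force: [-0.3, -0.3, -1.0]
gripper_width: 0.006
gripper_force: 0.0
```

Emit:
{"name": "step_arm", "arguments": {"targets": "0 0 0.3 0;0 0 0.3 0;0 0 0.3 0;0 0 0.3 0;0 0 0.3 0;0 0 0.3 0;0 0 0.3 0;0 0 0.2 0;0 0 0.1 0;0 0 0 0;0 0 0 0;0 0 0 0"}}

```text
time_s: 20.1
tcp_pos: [0.5847, 0.0872, 0.0482]
ee_rot: [[-0.934, -0.357, -0.0], [-0.357, 0.934, -0.001], [0.001, -0.001, -1.0]]
wrist_force: [-8.0, -0.7, 20.9]
gripper_width: 0.003
gripper_force: 10.5
```

Emit:
{"name": "step_arm", "arguments": {"targets": "0 0 -1 0;0 0 -1.5 0;0 0 -1.5 0;0 0 0 0;1.5 -2.4 0 0;1.5 -2.4 0 0;1.5 -2.4 0 0;1.4 -2.4 0 0;0 0 0 0;0 0 0 0;0 0 1 0;0 0 0.6 0"}}

```text
time_s: 21.1
tcp_pos: [0.5639, -0.0219, 0.0673]
ee_rot: [[-0.934, -0.356, -0.0], [-0.356, 0.934, 0.0], [0.0, 0.0, -1.0]]
wrist_force: [-0.2, -1.1, 0.1]
gripper_width: 0.011
gripper_force: 0.0
```

Emit:
{"name": "step_arm", "arguments": {"targets": "0 0 0.3 0;0 0 0.3 0;0 0 0.3 0;0 0 0.3 0;0 0 0.3 0;0 0 0.3 0;0 0 0.3 0;0 0 0.2 0;0 0 0.1 0;0 0 0 0;0 0 0 0;0 0 0 0"}}

```text
time_s: 22.1
tcp_pos: [0.5637, -0.0219, 0.0482]
ee_rot: [[-0.934, -0.358, 0.0], [-0.358, 0.934, -0.001], [0.0, -0.001, -1.0]]
wrist_force: [-8.6, 2.9, 22.6]
gripper_width: 0.002
gripper_force: 11.3
```

Emit:
{"name": "step_arm", "arguments": {"targets": "0 0 -1 0;0 0 -1.5 0;0 0 -1.5 0;0 0 -2 0;0 0 -2 0;0 0 -2 0;0 0 0 0;0 0 0 0;0 0 0 0;0 0 0 0"}}

```text
time_s: 22.93
tcp_pos: [0.5631, -0.0226, 0.1432]
ee_rot: [[-0.935, -0.356, -0.002], [-0.356, 0.935, -0.0], [0.002, 0.001, -1.0]]
wrist_force: [-0.0, 0.1, 0.2]
gripper_width: 0.008
gripper_force: 0.0
```

Run:
```python
from h import *
c,s=cap('scene');cv2.imwrite("pics/s4.png",cv2.resize(c["frame"][200:320,260:400],None,fx=5,fy=5,interpolation=cv2.INTER_CUBIC))
```

```text
(no output)
```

View pics/s4.png

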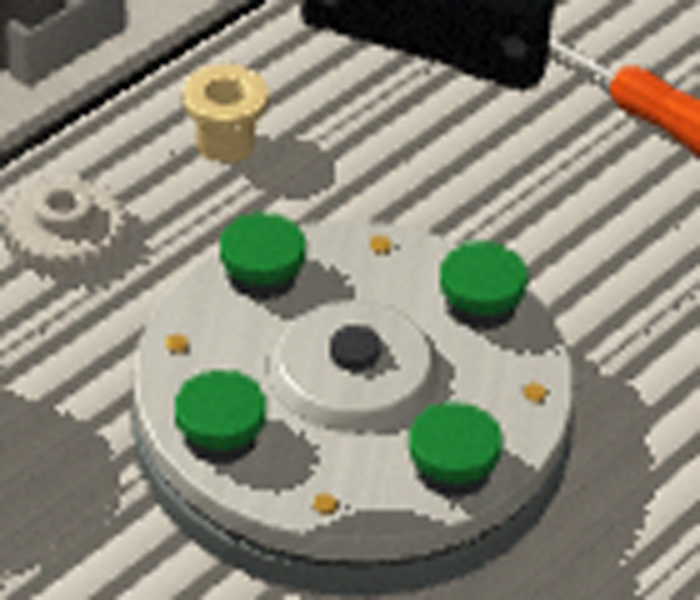

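All four heads, at (262,245), (484,278), (220,408) and (455,440), sit down on their collars, and the gripper is clear.

```bash
python3 -c "
from station import r
print(r.finish_job())"
```

```text
the job is handed in; nothing more can be done
None
```

All four fasteners were pushed half-way and then fully home, crisscross in both passes, and the job was handed in at about 23 s with the gripper clear of the cover.

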